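# Turn a heating block in a slide-jaw fixture so its thermometer bore faces up

## Robot

A 6-joint arm with a two-finger parallel gripper is mounted at the origin on the work surface. World frame = base frame: x ahead of the robot, y to its left, z up, the work surface at z = 0. Lengths are in m, angles in rad, forces in N, time in s.
With the tool pointing down it reaches from about 0.35 to 0.85 m from the base axis. Payload 8.1 kg.
Tool frame: the origin (TCP) lies at the very end of the fingers, on their centre line; the grasp point (between the pads) lies 19 mm behind it; z points along the fingers, y is the line along which they close (so a half turn about z gives the same grasp; the last joint's range is limited). The gripper opens to 93 mm and grips with 3 to 60 N. Pads are 15 mm wide; open, the fingers measure 128 mm over their backs; the gripper's body (75 mm by 188 mm) begins 65 mm behind the grasp point.
Start: joints at [-1.236, 0.13, 1.488, -0, 1.523, -0.085], TCP at [0.245, -0.548, 0.186] pointing down, gripper open.
Joint ranges: [-2.96, 2.96], [-0.89, 2.26], [0.02, 2.5], [-1.34, 4.48], [0, 2.73], [-2.66, 2.66]. Speed limits (rad/s): [2.39, 2.39, 2.79, 3.14, 3.14, 3.14].

## Interface

Orientations are given as a rotation vector (axis times angle).
In Python, from plant import robot, imaging gives the robot as it stands.
- The arm moves only by the tool jog_arm, never from a script. Its argument "rows" is a list of rows, each a list of 2 entries, a list of its own where there are three numbers: the shift along the tool's x, y, z each as a share of 0.2 m, from -1 to 1, then the turn, a rotation vector about the tool's x, y, z each as a share of pi/2 rad, from -1 to 1. A call has 1 to 5 rows; each row is the pose to reach, as a shift and turn from the pose commanded when the call began, along the tool's axes at that moment; what a row does not reach only later rows make up. A row lasts 1/10 s, in which the tool goes at most 50 mm and 8.59 degrees, less where a joint would pass 70% of its speed; a pose out of reach is approached as far as the arm can. A call with a number of a shift or a turn outside -1 to 1 is refused whole. A call with a gripper value outside its range is refused whole. "hand" is the closure, from -1 (fully open) to 1 (shut), set as the call begins (left out, the last holds). The fingers move at their own pace and stop on an object; "squeeze" is the grip in N (left out, the last holds). Time passes only in rows, so rows that repeat a pose let the fingers close. It gives the time, the measured TCP pose, the force, the opening and the grip force at its end, in the units of the state.
- robot.read_state(): the state, without advancing time (a new reading comes with each control period).
- imaging.read_camera(name): name is "scene" or "top"; returns a dict with "frame" (400x640x3 uint8, red, green, blue), "vertical_fov" (degrees; the focal length in pixels is half the picture's height over the tangent of half this angle, whatever the lens; pixels are square), "cx", "cy" (the principal point, pixels), "R" (3x3) and "t" (3): a world point X has camera coordinates R X + t. Camera axes: x right, y down, z forward; pixel columns grow to the right and rows downward; lengths in m; the calibration is good to about 2 mm. A picture is of the moment at which its call begins. There is no depth.
- robot.close_job(): hands the job in; it is judged then, once.
The state is a dict: "t": time; "q": joint angles; "dq": joint speeds; "joint_torque": joint torques, N m; "tool_pos": TCP position; "orientation": TCP orientation; "force": force on the tool from outside, world axes, zero at the start; "wrist_torque": the same for the moment, N m; "opening": finger opening in m; "gripper_force": force on a finger pad.
Only numpy, scipy, OpenCV 4.12 (cv2) and the standard library are available. Lean on these libraries where they do the work, as an engineer would, in place of code of your own. Each camera call takes 0.05 s, during which the arm holds its last target. There are 200 camera calls.

## Task

The aluminium heating block sits between the jaws of the slide-jaw fixture with its wells up: slide the jaw well back, at least 15 mm clear of the block, then lift the block out, lay it cornerwise in the groove of the wooden V rest with its wells and its thermometer-bore end both facing obliquely up, and let go of it. Then take it again another way and stand it upright on the fixture's bed, midway along the jaws, with the bore end facing straight up, let go, and slide the jaw in until the block is snug between both jaws. Leave the jar, dish, spanner and brush where they are.

Things in the scene. Friction and masses are not known exactly. Their poses are not given: they have to be found in the camera images.
- block: Bare aluminium box 90 (x) x 50 (y) x 60 mm (z), about 0.6 kg. Origin: centre of its underside. +z points out of the face with six dark round wells, +x to the end with one dark thermometer bore; the other end is plain. The wells crowd towards the plain end, leaving a broad bare margin at the bore end. Starts wells up on the fixture's bed, bore end to the fixture's +y, width across the jaws.
- bore (a point): The centre of the block's bore-end face: 45 mm along the block's x and 30 mm above its underside. Its axes are those of the block.
- fixture: Slide-jaw fixture bolted to the bench: grey bed 90 mm wide (y), 20 mm high, from x = -75 to +170 mm; origin at bench level under the seat. x runs across the jaws, y along them. Fixed steel jaw: face at x = -25 mm, 18 mm thick, 80 mm long, top 38 mm above the bench. The sliding jaw, on the side away from the robot, opens towards +x.
- seat (a point): Point on the top of the fixture's bed, 20 mm above the fixture's origin, where the centre of the block's foot belongs; it is 25 mm from the fixed jaw's face and midway along the jaws. Axes as the fixture's.
- jaw (a joint): Position of the sliding jaw in m, 0 to 0.05, growing as it opens towards the fixture's +x. The gap between the jaws is 0.040 + this value: 0.010 is closed tight on the block's 50 mm width, 0.050 the open stop. The jaw is 80 mm long, its top 38 mm above the bench. It slides stiffly (about 5 N) and stays where it is left.
- jaw_handle (a point): Middle of the top of the sliding jaw's black upright handle, 85 mm above the bench: a plate 14 mm thick in the fixture's x, 36 mm wide in y, standing 52 mm above the jaw's carriage, its middle 60 mm behind the sliding jaw's face. Take it from above; it moves with the jaw. Axes as the fixture's.
- vrest: Wooden V rest screwed to the bench: a foot 80 mm (x) by 124 mm (y), 10 mm high, with two 45 degree slopes forming a V groove along its x, open at both ends. The slopes are 34 mm wide in x, narrower than the block so that fingers pass either side, and 60 mm long; upper edges 60 mm above the bench. Origin at bench level under the groove.
- vee (a point): Middle of the bottom line of the V groove, 18 mm above the bench; the slopes rise from it at 45 degrees towards the rest's +y and -y. A block lying in the groove has its bottom edge (the 50 mm edge between underside and plain end) along this line. Axes as the V rest's.
- jar: Squat jar with a white cap, 44 mm across, 50 mm high, standing near the middle between fixture and V rest. Origin under its centre. To be left alone.
- dish: White porcelain dish 60 mm across, 18 mm high, between fixture and V rest. Origin under its centre. To be left alone.
- spanner: Steel spanner 160 mm long lying flat on the left. To be left alone.
- brush: Brush 170 mm long lying flat on the right. To be left alone.

How it is judged:
By the outcome, as a careful person would: the job done as asked, in the order asked, and still so for the second after the job is handed in, with the robot touching nothing.
It also fails if it takes over 72 s, if anything falls off the work surface, if the arm or the gripper's body presses on something with over 40 N, if the wrist force passes 120 N, or if a joint passes its speed limit or range.

## Working session

There is one attempt and no reset: what is moved stays moved. The work goes in short steps, Python scripts to look and compute and a tool call to move; the robot and the scene stay as the last step left them, time stands still between calls to the robot, and variables do not carry over. Pictures are saved under pics/ and viewed, at most 10 in all, crops included, and the job is handed in when it is done.

Besides the shell and the picture viewer there is one more tool, called after ">>>" as a command line: name --argument value ..., lists and objects as JSON in quotes. jog_arm: Moves the arm, as the interface text tells. Its arguments: {"type":"object","properties":{"rows":{"type":"array"},"hand":{"type":"number"},"squeeze":{"type":"number"}},"required":["rows"]}

```bash
ls; mkdir -p pics; python3 - <<'E'
from plant import robot, imaging
import cv2
print(robot.read_state())
for n in ("scene","top"):
    c=imaging.read_camera(n); cv2.imwrite(f"pics/{n}0.png",c["frame"][:,:,::-1])
    print(n,c["vertical_fov"],c["cx"],c["cy"],c["R"],c["t"],{k for k in c})
E
```

```text
pics
{'t': 0.0, 'q': array([-1.23641773e+00,  1.31181246e-01,  1.48926612e+00, -2.60351216e-05,
        1.52298528e+00, -8.53840762e-02]), 'dq': array([ 3.32098699e-04, -3.05608055e-04,  3.65118157e-04, -9.76381309e-05,
       -4.44880421e-05,  7.59047293e-04]), 'joint_torque': array([-9.16119970e-04, -5.59837568e+01, -4.91768146e+01,  7.68241519e-02,
        3.54231067e-02, -1.82674371e-04]), 'tool_pos': array([ 0.24434032, -0.54731191,  0.18518273]), 'orientation': array([-3.07086945e+00, -6.54153705e-01,  3.99200930e-04]), 'force': array([ 0.75395734,  0.75578079, -0.04459458]), 'wrist_torque': array([-0.01547578, -0.01023037, -0.04461583]), 'gripper_force': 0.0, 'opening': 0.09289515893232739}
scene 56.5708227735643 312.42292392520454 201.2488398218088 [[-0.40513636  0.91419169 -0.01086629]
 [ 0.57792311  0.24686863 -0.77785652]
 [-0.70842742 -0.32141784 -0.62834796]] [ 0.22901556 -0.25598015  1.32427873] {'frame', 'cx', 'vertical_fov', 't', 'R', 'cy'}
top 49.00158514944296 321.2531237772757 192.08644376485177 [[-0.02916504 -0.99947632  0.01401722]
 [-0.98420754  0.02626437 -0.17505911]
 [ 0.17459929 -0.01890146 -0.98445814]] [0.01353252 0.54037955 1.0413103 ] {'frame', 'cx', 'vertical_fov', 't', 'R', 'cy'}
```

```bash
python3 - <<'E'
import cv2
for n in ("scene","top"):
    a=cv2.imread(f"pics/{n}0.png"); cv2.imwrite(f"pics/{n}0b.png",cv2.resize(a,(800,500),interpolation=cv2.INTER_CUBIC))
E
```

```text
(no output)
```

View pics/top0b.png

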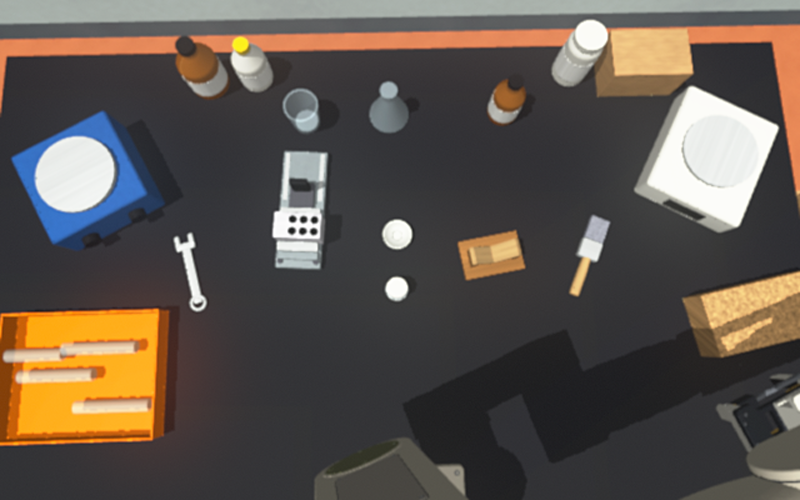

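View pics/scene0b.png

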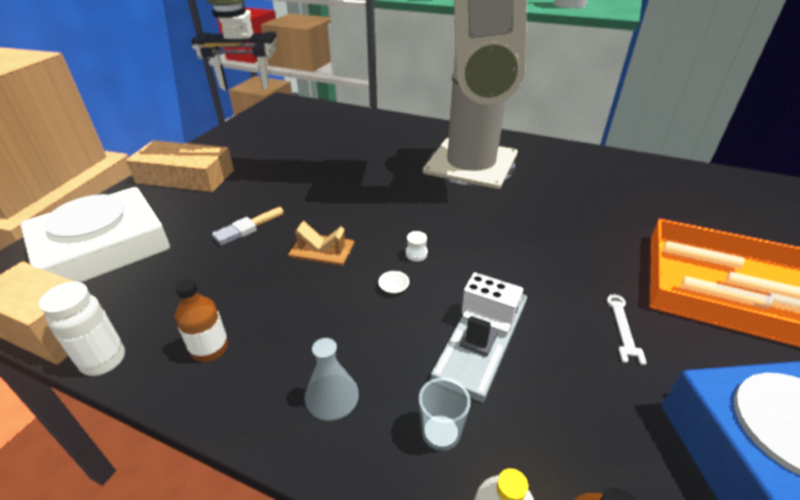

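The top view shows the fixture at about (300,210), with the block's bore end towards image-left (world +y). The V rest is at (490,255), the dish at (397,235) and the jar at (397,288), all in 800-px coordinates. The scene view agrees. I'll enlarge crops to get the corners.

```bash
python3 - <<'E'
import cv2,numpy as np
def crop(n,x0,y0,w,h,s):
    a=cv2.imread(f"pics/{n}0.png")[y0:y0+h,x0:x0+w]
    b=cv2.resize(a,None,fx=s,fy=s,interpolation=cv2.INTER_CUBIC)
    for x in range((x0+9)//10*10,x0+w,10):
        cv2.line(b,((x-x0)*s,0),((x-x0)*s,6),(0,255,255),1); cv2.putText(b,str(x),((x-x0)*s+2,14),0,.35,(0,255,255),1)
    for y in range((y0+9)//10*10,y0+h,10):
        cv2.line(b,(0,(y-y0)*s),(6,(y-y0)*s),(0,255,255),1); cv2.putText(b,str(y),(8,(y-y0)*s+4),0,.35,(0,255,255),1)
    return b
m=np.zeros((600,800,3),np.uint8)
def put(b,x,y): m[y:y+b.shape[0],x:x+b.shape[1]]=b[:600-y,:800-x]
put(crop("top",212,115,60,108,5),0,0)
put(crop("scene",340,210,90,112,5),305,0)
# second picture
cv2.imwrite("pics/c1.png",m)
m[:]=0
put(crop("top",360,175,66,55,6),0,0)
put(crop("scene",226,170,64,46,6),400,0)
put(crop("top",295,165,45,85,3),0,340)
put(crop("scene",290,175,70,70,3),200,340)
cv2.imwrite("pics/c2.png",m)
E
```

```text
(no output)
```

View pics/c1.png

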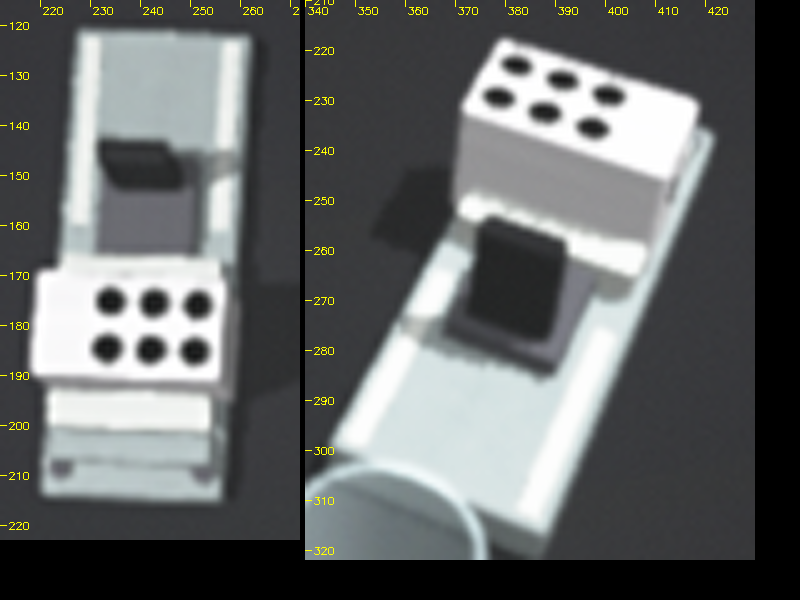

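View pics/c2.png

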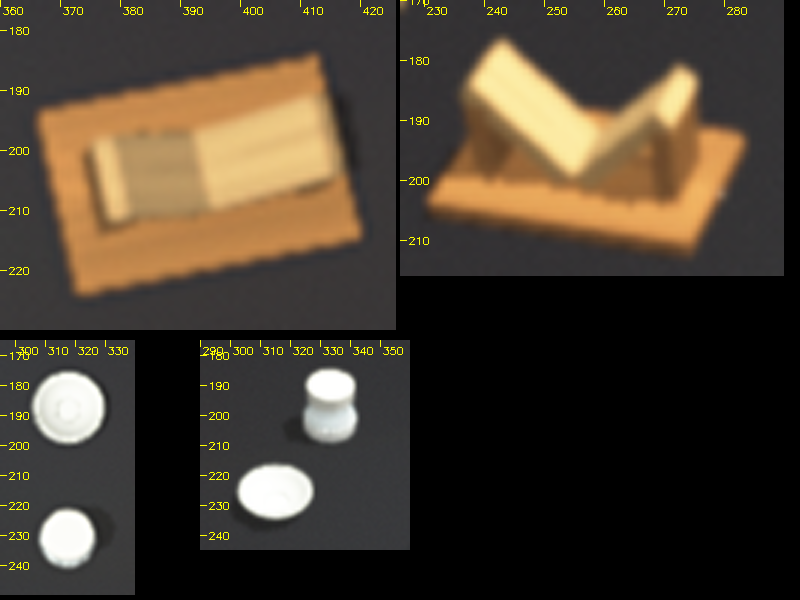

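Crop 1 shows the bed, jaw and block-top corners. Crop 2 shows the V rest foot corners at top px (366,193), (413,184), (420,215) and (373,224), and the dish and jar clear of the path. Next I'll fit poses from these corners.

```bash
cat > h.py <<'E'
from plant import robot, imaging
import numpy as np, pickle, os
from scipy.optimize import least_squares
from scipy.spatial.transform import Rotation as Ro
def cams():
    if os.path.exists("cams.pkl"): return pickle.load(open("cams.pkl","rb"))
    d={n:imaging.read_camera(n) for n in("scene","top")}; pickle.dump(d,open("cams.pkl","wb")); return d
C=cams()
def proj(n,X):
    c=C[n]; f=200/np.tan(np.radians(c["vertical_fov"]/2)); p=c["R"]@np.asarray(X)+c["t"]
    return np.array([f*p[0]/p[2]+c["cx"],f*p[1]/p[2]+c["cy"]])
def world(p,X): 
    c,s=np.cos(p[2]),np.sin(p[2]); return np.array([p[0]+c*X[0]-s*X[1],p[1]+s*X[0]+c*X[1],X[2]])
def fit(obs,p0):
    g=lambda p:np.concatenate([proj(n,world(p,X))-uv for n,X,uv in obs])
    r=least_squares(g,p0,loss="soft_l1"); return r.x,r.fun.reshape(-1,2)
def goal(pos,R):  # shift/turn shares from the present pose to a goal
    s=robot.read_state(); R0=Ro.from_rotvec(s["orientation"])
    print("t",round(s["t"],2),"pos",s["tool_pos"].round(4),"F",s["force"].round(1),"open",round(s["opening"],4),"q",s["q"].round(2))
    print("shift",(R0.inv().apply(np.array(pos)-s["tool_pos"])/.2).round(3),"turn",((R0.inv()*R).as_rotvec()/(np.pi/2)).round(3))
E
python3 - <<'E'
from h import *
T=lambda x,y:("top",212+(x+.5)/5-.5,115+(y+.5)/5-.5)
S=lambda x,y:("scene",340+(x-305+.5)/5-.5,210+(y+.5)/5-.5)
def O(c,X): return (c[0],X,np.array(c[1:]))
b=lambda x,y:(x/1e3,y/1e3,.02)
fo=[O(T(79,31),b(170,45)),O(T(250,37),b(170,-45)),O(T(40,492),b(-75,45)),O(T(222,495),b(-75,-45)),
    O(S(712,137),b(-75,45)),O(S(333,440),b(170,-45)),O(S(540,530),b(170,45))]
p,r=fit(fo,[.55,.15,0]); print("fixture",p.round(4),r.round(1).tolist())
k=lambda x,y:(x/1e3,y/1e3,.08)  # block top in fixture-like axes: bore end +y
bo=[O(T(38,270),k(25,45)),O(T(221,270),k(25,-45)),O(T(226,383),k(-25,-45)),O(T(32,376),k(-25,45)),
    O(S(500,38),k(-25,-45)),O(S(698,100),k(-25,45)),O(S(660,182),k(25,45)),O(S(462,107),k(25,-45))]
pb,r=fit(bo,p); print("block",pb.round(4),r.round(1).tolist())
h=lambda x,y,z:(x/1e3,y/1e3,z/1e3)
for q in (.010,.015,.02,.025):
    X=.015+q; # jaw face x
    print(q,[ (n,proj(n,world(p,P)).round(1).tolist()) for n,P in (("scene",(X+.067,-.018,.033)),("scene",(X+.067,.018,.033)),("top",(X+.053,-.018,.033)),("top",(X+.067,.018,.085)))])
print([S(470,310),S(548,342),T(185,190),T(98,141)])
T=lambda x,y:("top",360+(x+.5)/6-.5,175+(y+.5)/6-.5)
S=lambda x,y:("scene",226+(x-400+.5)/6-.5,170+(y+.5)/6-.5)
v=lambda x,y:h(x,y,10)
vo=[O(T(37,112),v(40,62)),O(T(320,53),v(40,-62)),O(T(362,240),v(-40,-62)),O(T(80,295),v(-40,62)),
    O(S(745,133),v(-40,62)),O(S(692,242),v(40,62)),O(S(428,197),v(40,-62)),
    O(S(500,38),h(-17,-42,60)),O(S(466,88),h(17,-42,60))]
pv,r=fit(vo,[.5,-.2,.2]); print("vrest",pv.round(4),r.round(1).tolist())
E
```

```text
fixture [ 0.5718  0.2038 -0.0677] [[0.1, -1.2], [0.4, -1.0], [0.5, -0.5], [-0.1, 0.4], [1.0, -1.8], [-0.5, -0.3], [1.5, -0.3]]
block [ 0.5729  0.1994 -0.0468] [[0.5, -0.3], [1.1, 0.4], [-0.8, -1.9], [0.5, -1.2], [0.1, -0.1], [0.3, -0.5], [1.8, -2.1], [0.2, -0.2]]
0.01 [('scene', [372.0, 270.9]), ('scene', [388.6, 277.1]), ('top', [248.5, 153.3]), ('top', [230.9, 141.6])]
0.015 [('scene', [371.2, 272.5]), ('scene', [387.8, 278.8]), ('top', [248.6, 151.4]), ('top', [231.1, 139.6])]
0.02 [('scene', [370.3, 274.2]), ('scene', [387.0, 280.5]), ('top', [248.8, 149.5]), ('top', [231.2, 137.6])]
0.025 [('scene', [369.4, 275.9]), ('scene', [386.2, 282.3]), ('top', [248.9, 147.6]), ('top', [231.4, 135.7])]
[('scene', 372.6, 271.6), ('scene', 388.2, 278.0), ('top', 248.6, 152.6), ('top', 231.2, 142.8)]
vrest [ 0.5142 -0.1862  0.1722] [[0.6, -0.7], [0.2, -0.2], [0.6, -1.3], [0.3, -0.8], [0.6, -0.6], [0.2, -0.7], [0.2, -0.1], [0.9, 0.2], [1.7, -0.9]]
```

```bash
cat >> h.py <<'E'
B=np.array([[0,1,0],[1,0,0],[0,0,-1.]])
def RF(yaw,tilt=0): return Ro.from_euler("z",yaw)*Ro.from_matrix(B)*Ro.from_euler("y",tilt)
E
python3 - <<'E'
from h import *
goal([.6586,.198,.17],RF(-.065))
E
```

```text
t 0.2 pos [ 0.2444 -0.5475  0.1856] F [ 0.   0.4 -0.2] open 0.0933 q [-1.24  0.13  1.49 -0.    1.52 -0.09]
shift [ 3.41  -2.56   0.081] turn [-0.001 -0.    -0.691]
```

>>> jog_arm --rows '[[[1,-0.75,0],[0,0,0]],[[1,-0.75,0],[0,0,0]],[[1,-0.75,0],[0,0,0]],[[1,-0.75,0],[0,0,0]],[[1,-0.75,0],[0,0,0]]]' --hand 0 --squeeze 40

```text
t: 0.7
tool_pos: [0.3665, -0.3276, 0.1861]
orientation: [3.073, 0.654, 0.0]
force: [1.1, 0.3, -0.3]
opening: 0.0578
gripper_force: 0.0
```

>>> jog_arm --rows '[[[1,-0.75,0],[0,0,0]],[[1,-0.75,0],[0,0,0]],[[1,-0.75,0],[0,0,0]],[[1,-0.75,0],[0,0,0]],[[1,-0.75,0],[0,0,0]]]'

```text
t: 1.2
tool_pos: [0.4881, -0.1089, 0.1863]
orientation: [3.072, 0.654, 0.001]
force: [0.5, -0.9, 0.2]
opening: 0.0465
gripper_force: 0.0
```

>>> jog_arm --rows '[[[1,-0.75,0],[0,0,-0.5]],[[1,-0.75,0],[0,0,-0.5]],[[1,-0.75,0],[0,0,-0.5]],[[1,-0.75,0],[0,0,-0.5]],[[1,-0.75,0],[0,0,-0.5]]]'

```text
t: 1.7
tool_pos: [0.6097, 0.1096, 0.186]
orientation: [2.614, 1.743, -0.0]
force: [0.4, -0.1, 1.0]
opening: 0.0465
gripper_force: 0.0
```

```bash
python3 - <<'E'
from h import *
goal([.6586,.198,.15],RF(-.065))
E
```

```text
t 1.7 pos [0.6097 0.1096 0.186 ] F [ 0.4 -0.1  1. ] open 0.0465 q [ 0.1   0.18  1.43 -0.    1.53  0.49]
shift [0.502 0.056 0.18 ] turn [ 0.    0.   -0.21]
```

>>> jog_arm --rows '[[[0.502,0.056,0.18],[0,0,-0.21]],[[0.502,0.056,0.18],[0,0,-0.21]],[[0.502,0.056,0.18],[0,0,-0.21]]]'

```text
t: 2.0
tool_pos: [0.6572, 0.2001, 0.1448]
orientation: [-2.286, -2.149, 0.007]
force: [-0.3, -0.4, -0.8]
opening: 0.0465
gripper_force: 0.0
```

>>> jog_arm --rows '[[[0,0,0.2],[0,0,0]],[[0,0,0.35],[0,0,0]],[[0,0,0.47],[0,0,0]],[[0,0,0.47],[0,0,0]]]'

```text
t: 2.4
tool_pos: [0.6549, 0.1943, 0.0513]
orientation: [-2.297, -2.137, 0.011]
force: [-0.7, -0.1, -1.0]
opening: 0.0464
gripper_force: 0.0
```

>>> jog_arm --rows '[[[0,0,0],[0,0,0]],[[0,0,0],[0,0,0]],[[0,0,0],[0,0,0]],[[0,0,0],[0,0,0]]]' --hand 1

```text
t: 2.8
tool_pos: [0.6597, 0.1958, 0.0581]
orientation: [2.298, 2.14, 0.004]
force: [0.4, -0.9, 0.0]
opening: 0.0192
gripper_force: 0.0
```

>>> jog_arm --rows '[[[0,0,0],[0,0,0]],[[0,0,0],[0,0,0]],[[0,0,0],[0,0,0]]]'

```text
t: 3.1
tool_pos: [0.6585, 0.1957, 0.0563]
orientation: [2.299, 2.141, -0.0]
force: [0.2, -0.6, -0.5]
opening: 0.0007
gripper_force: 0.0
```

```bash
python3 - <<'E'
from h import *
s=robot.read_state(); print(s["opening"],s["gripper_force"])
goal([.6586,.198,.055],RF(-.065))
E
```

```text
0.0006634502908218007 0.0
t 3.1 pos [0.6585 0.1957 0.0563] F [ 0.2 -0.6 -0.5] open 0.0007 q [ 0.21  0.45  1.35 -0.    1.34  0.29]
shift [ 0.012 -0.001  0.007] turn [-0.     0.    -0.004]
```

The hand closed on nothing, so I'll look again.

```bash
python3 - <<'E'
from h import *
import cv2
m=np.zeros((600,800,3),np.uint8)
for n,x0,y0,w,h,s,X in (("top",200,110,90,110,4,0),("scene",330,190,105,130,4,370)):
    b=cv2.resize(imaging.read_camera(n)["frame"][y0:y0+h,x0:x0+w,::-1],None,fx=s,fy=s,interpolation=cv2.INTER_CUBIC)
    m[:b.shape[0],X:X+b.shape[1]]=b
    print(n,proj(n,[.6585,.1957,.056]),proj(n,[.6586,.198,.085]))
cv2.imwrite("pics/d1.png",m)
E
```

```text
top [241.08429391 147.14680432] [238.16296427 143.84546991]
scene [381.17611024 264.52375676] [383.81947297 255.143947  ]
```

View pics/d1.png

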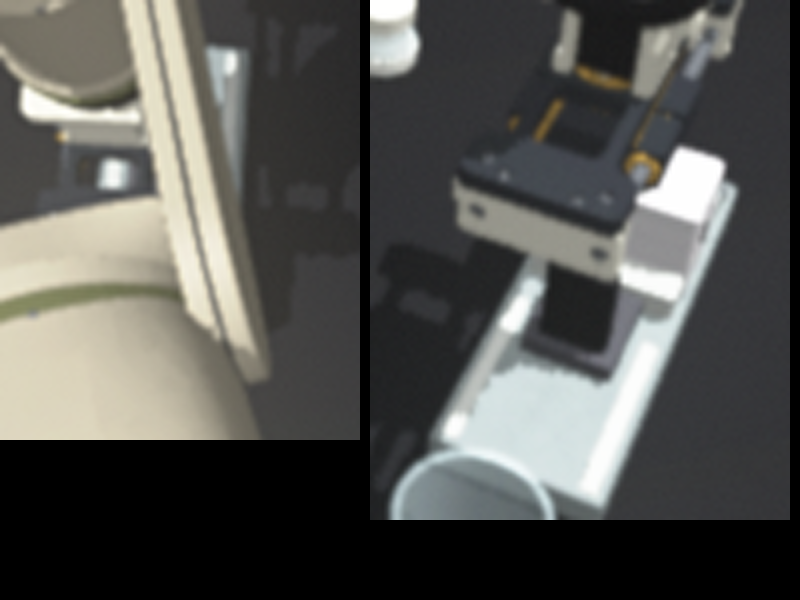

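The gripper body hides the fingers, and the handle has not moved. I'll check the projections against the visible end of the gripper body.

```bash
python3 - <<'E'
from h import *
s=robot.read_state(); R=Ro.from_rotvec(s["orientation"]); t=s["tool_pos"]
for v in ([.0375,.094,-.084],[-.0375,.094,-.084],[.0375,-.094,-.084],[.0375,.03,0],[0,0,0],[0,0,-.084]):
    X=t+R.apply(v); p=proj("scene",X); q=proj("top",X); print(v,X.round(3),"scenecrop",((p-[330,190])*4+[370,0]).round(0),"topcrop",((q-[200,110])*4).round(0))
E
```

```text
[0.0375, 0.094, -0.084] [0.755 0.226 0.14 ] scenecrop [604. 346.] topcrop [ 89. -48.]
[-0.0375, 0.094, -0.084] [0.75  0.152 0.14 ] scenecrop [441. 284.] topcrop [216. -43.]
[0.0375, -0.094, -0.084] [0.567 0.24  0.14 ] scenecrop [725.  88.] topcrop [ 62. 264.]
[0.0375, 0.03, 0] [0.691 0.231 0.056] scenecrop [627. 366.] topcrop [108. 100.]
[0, 0, 0] [0.658 0.196 0.056] scenecrop [575. 298.] topcrop [164. 149.]
[0, 0, -0.084] [0.659 0.196 0.14 ] scenecrop [593. 179.] topcrop [140. 108.]
```

```bash
python3 - <<'E'
from h import *
import cv2
print("origin",proj("scene",[0,0,0]),proj("top",[0,0,0]))
t=np.array([.2444,-.5475,.1856]); R=Ro.from_rotvec([-3.0709,-.654,.0004])
p=[proj("scene",t+R.apply(v)) for v in ([0,0,0],[0,.046,0],[0,-.046,0],[0,0,-.084])]
q=[proj("top",t+R.apply(v)) for v in ([0,0,0],[0,.046,0],[0,-.046,0],[0,0,-.084])]
def cr(n,pts,x0,y0,w,h,s):
    b=cv2.resize(cv2.imread(f"pics/{n}0.png")[y0:y0+h,x0:x0+w],None,fx=s,fy=s,interpolation=cv2.INTER_CUBIC)
    for k in pts: cv2.circle(b,tuple(int(v) for v in (k-[x0,y0])*s),3,(0,255,0),1)
    return b
a=cr("scene",p,140,0,100,100,4); b=cr("top",q,550,290,90,110,4)
m=np.zeros((440,800,3),np.uint8); m[:400,:400]=a; m[:440,420:780]=b
print(p,q); cv2.imwrite("pics/e1.png",m)
E
```

```text
origin [376.69755225 129.4064329 ] [326.95619144 419.82091134]
[array([198.04026373,  80.19425899]), array([183.94716611,  80.3838092 ]), array([212.13982191,  80.00462189]), array([192.48382799,  53.69832893])] [array([589.0123928 , 313.86331225]), array([607.6568021 , 303.94994231]), array([570.19746639, 323.86734738]), array([616.41967598, 318.19553073])]
```

View pics/e1.png

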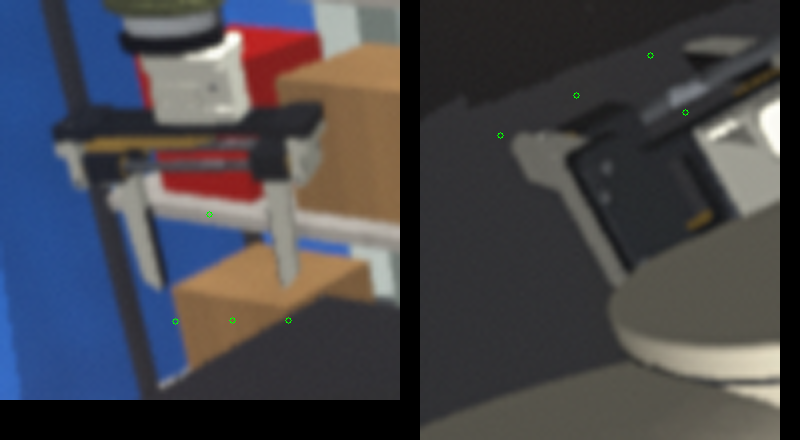

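The start picture shows the real fingertips roughly 25 mm short of the reported TCP. The fingers therefore closed just above the handle. I'll measure the offset by pressing gently on the handle top.

>>> jog_arm --rows '[[[0,0,0.005],[0,0,0]],[[0,0,0.01],[0,0,0]],[[0,0,0.015],[0,0,0]],[[0,0,0.015],[0,0,0]],[[0,0,0.015],[0,0,0]]]'

```text
t: 3.7
tool_pos: [0.6585, 0.1956, 0.0531]
orientation: [-2.299, -2.141, 0.0]
force: [-0.3, 1.4, 0.0]
opening: 0.0002
gripper_force: 0.0
```

>>> jog_arm --rows '[[[0,0,0.005],[0,0,0]],[[0,0,0.01],[0,0,0]],[[0,0,0.015],[0,0,0]],[[0,0,0.02],[0,0,0]],[[0,0,0.02],[0,0,0]]]'

```text
t: 4.2
tool_pos: [0.6604, 0.1956, 0.0528]
orientation: [2.297, 2.139, 0.005]
force: [-3.9, -3.0, 16.4]
opening: 0.0004
gripper_force: 7.9
```

Contact came at a reported z of 0.053 against a handle top of 0.085, so the true tip is about 32 mm behind the reported TCP. I'll back off, open, and go down to a reported z of 0.020.

>>> jog_arm --rows '[[[0,0,-0.06],[0,0,0]],[[0,0,-0.06],[0,0,0]],[[0,0,-0.06],[0,0,0]],[[0,0,-0.06],[0,0,0]],[[0,0,-0.06],[0,0,0]]]' --hand 0

```text
t: 4.7
tool_pos: [0.658, 0.1955, 0.0603]
orientation: [-2.298, -2.141, 0.002]
force: [-0.4, -0.2, -0.1]
opening: 0.0359
gripper_force: 0.0
```

>>> jog_arm --rows '[[[0,0,0.06],[0,0,0]],[[0,0,0.12],[0,0,0]],[[0,0,0.17],[0,0,0]],[[0,0,0.22],[0,0,0]],[[0,0,0.22],[0,0,0]]]'

```text
t: 5.2
tool_pos: [0.6567, 0.1952, 0.0142]
orientation: [-2.297, -2.14, 0.006]
force: [0.4, 0.8, 1.2]
opening: 0.0462
gripper_force: 0.0
```

>>> jog_arm --rows '[[[0,0,0],[0,0,0]],[[0,0,0],[0,0,0]],[[0,0,0],[0,0,0]],[[0,0,0],[0,0,0]],[[0,0,0],[0,0,0]]]' --hand 1

```text
t: 5.7
tool_pos: [0.6594, 0.1957, 0.0179]
orientation: [2.298, 2.14, 0.002]
force: [2.6, 0.6, 0.0]
opening: 0.0135
gripper_force: 40.0
```

The handle is gripped. Sliding the jaw open.

>>> jog_arm --rows '[[[0,0.05,0],[0,0,0]],[[0,0.09,0],[0,0,0]],[[0,0.13,0],[0,0,0]],[[0,0.17,0],[0,0,0]],[[0,0.17,0],[0,0,0]]]'

```text
t: 6.2
tool_pos: [0.6931, 0.1935, 0.0179]
orientation: [2.299, 2.141, 0.001]
force: [-0.7, 0.7, 2.8]
opening: 0.0137
gripper_force: 40.0
```

>>> jog_arm --rows '[[[0,0,0],[0,0,0]],[[0,0,0],[0,0,0]]]'

```text
t: 6.4
tool_pos: [0.6932, 0.1935, 0.0179]
orientation: [2.298, 2.14, 0.003]
force: [3.3, 1.7, 2.6]
opening: 0.0137
gripper_force: 40.0
```

>>> jog_arm --rows '[[[0,0,0],[0,0,0]],[[0,0,0],[0,0,0]],[[0,0,0],[0,0,0]]]' --hand 0

```text
t: 6.7
tool_pos: [0.6918, 0.193, 0.0166]
orientation: [-2.299, -2.14, 0.002]
force: [0.1, -0.2, 0.5]
opening: 0.0335
gripper_force: 0.0
```

>>> jog_arm --rows '[[[0,0,-0.2],[0,0,0]],[[0,0,-0.4],[0,0,0]],[[0,0,-0.6],[0,0,0]],[[0,0,-0.6],[0,0,0]]]' --hand -1

```text
t: 7.1
tool_pos: [0.6965, 0.194, 0.146]
orientation: [2.294, 2.137, 0.016]
force: [0.9, -0.5, 0.7]
opening: 0.0654
gripper_force: 0.0
```

```bash
python3 - <<'E'
from h import *
goal([.573,.200,.07],RF(-.06))
E
```

```text
t 7.1 pos [0.6965 0.194  0.146 ] F [ 0.9 -0.5  0.7] open 0.0654 q [ 0.2   0.47  1.15 -0.    1.5   0.27]
shift [-0.015 -0.623  0.373] turn [ 0.007 -0.002 -0.007]
```

>>> jog_arm --rows '[[[-0.005,-0.25,0],[0,0,0]],[[-0.005,-0.45,0],[0,0,0]],[[-0.005,-0.6,0],[0,0,0]],[[-0.005,-0.6,0.2],[0,0,0]],[[-0.005,-0.6,0.34],[0,0,0]]]'

```text
t: 7.6
tool_pos: [0.5718, 0.201, 0.0683]
orientation: [2.298, 2.142, 0.001]
force: [0.3, -0.4, -0.9]
opening: 0.0926
gripper_force: 0.0
```

>>> jog_arm --rows '[[[0,0,0],[0,0,0]],[[0,0,0],[0,0,0]],[[0,0,0],[0,0,0]]]'

```text
t: 7.9
tool_pos: [0.5741, 0.201, 0.0711]
orientation: [2.298, 2.14, 0.003]
force: [-0.0, 0.2, -0.1]
opening: 0.0929
gripper_force: 0.0
```

```bash
python3 - <<'E'
from h import *
goal([.573,.200,.013],RF(-.06))
E
```

```text
t 7.9 pos [0.5741 0.201  0.0711] F [-0.   0.2 -0.1] open 0.0929 q [0.25 0.23 1.59 0.   1.32 0.32]
shift [-0.006 -0.006  0.291] turn [ 0.001 -0.001 -0.007]
```

>>> jog_arm --rows '[[[-0.006,-0.006,0.1],[0,0,0]],[[-0.006,-0.006,0.18],[0,0,0]],[[-0.006,-0.006,0.24],[0,0,0]],[[-0.006,-0.006,0.29],[0,0,0]],[[-0.006,-0.006,0.29],[0,0,0]]]'

```text
t: 8.4
tool_pos: [0.5701, 0.1993, 0.0094]
orientation: [-2.298, -2.14, 0.004]
force: [-1.2, 0.5, 0.2]
opening: 0.0932
gripper_force: 0.0
```

>>> jog_arm --rows '[[[0,0,0],[0,0,0]],[[0,0,0],[0,0,0]],[[0,0,0],[0,0,0]],[[0,0,0],[0,0,0]],[[0,0,0],[0,0,0]]]' --hand 1 --squeeze 50

```text
t: 8.9
tool_pos: [0.5717, 0.1997, 0.0116]
orientation: [2.299, 2.141, 0.001]
force: [0.0, -0.3, 0.0]
opening: 0.0574
gripper_force: 0.0
```

>>> jog_arm --rows '[[[0,0,0],[0,0,0]],[[0,0,0],[0,0,0]]]'

```text
t: 9.1
tool_pos: [0.5722, 0.1997, 0.0116]
orientation: [2.298, 2.14, 0.002]
force: [3.3, -0.1, -0.3]
opening: 0.0498
gripper_force: 50.0
```

The block is gripped at 49.8 mm. Lifting it and working out the V target.

>>> jog_arm --rows '[[[0,0,-0.1],[0,0,0]],[[0,0,-0.3],[0,0,0]],[[0,0,-0.5],[0,0,0]],[[0,0,-0.7],[0,0,0]],[[0,0,-0.9],[0,0,0]]]'

```text
t: 9.6
tool_pos: [0.5701, 0.1994, 0.1914]
orientation: [-2.298, -2.14, 0.004]
force: [1.3, -0.3, -4.7]
opening: 0.0497
gripper_force: 49.9
```

>>> jog_arm --rows '[[[0,0,0],[0,0,0]],[[0,0,0],[0,0,0]]]'

```text
t: 9.8
tool_pos: [0.5714, 0.1997, 0.191]
orientation: [2.299, 2.141, 0.0]
force: [-0.2, -0.7, -5.7]
opening: 0.0498
gripper_force: 49.9
```

```bash
cat >> h.py <<'E'
V=np.array([.5142,-.1862,.018]); VY=.172
def vee1(up=0):
    vy=np.array([-np.sin(VY),np.cos(VY),0]); z=np.array([0,0,1.])
    bx=(vy+z)/2**.5; bz=(z-vy)/2**.5
    return V+.045*bx-.0084*bz+[0,0,up], RF(VY,np.pi/4)
E
python3 - <<'E'
from h import *
p,R=vee1(.06); print(p,R.apply([0,0,1]),R.apply([0,1,0]))
goal(p,R)
goal(p,RF(VY))
E
```

```text
[ 0.50773734 -0.14899766  0.10388011] [-0.12102357  0.69667302 -0.70710678] [0.98524443 0.17115318 0.        ]
t 9.8 pos [0.5714 0.1997 0.191 ] F [-0.2 -0.7 -5.7] open 0.0498 q [0.25 0.14 1.47 0.   1.53 0.32]
shift [-1.762 -0.194  0.435] turn [ 0.061  0.497 -0.147]
t 9.8 pos [0.5714 0.1997 0.191 ] F [-0.2 -0.7 -5.7] open 0.0498 q [0.25 0.14 1.47 0.   1.53 0.32]
shift [-1.762 -0.194  0.435] turn [ 0.    -0.    -0.155]
```

>>> jog_arm --rows '[[[-0.2,0,0],[0,0,0]],[[-0.4,-0.04,0],[0,0,-0.05]],[[-0.6,-0.07,0],[0,0,-0.1]],[[-0.8,-0.1,0],[0,0,-0.155]],[[-1,-0.12,0],[0,0,-0.155]]]'

```text
t: 10.3
tool_pos: [0.5303, 0.0007, 0.1871]
orientation: [-2.014, -2.404, 0.006]
force: [0.4, 0.5, -4.6]
opening: 0.0497
gripper_force: 49.9
```

```bash
python3 - <<'E'
from h import *
p,R=vee1(.06); goal(p,R)
E
```

```text
t 10.3 pos [0.5303 0.0007 0.1871] F [ 0.4  0.5 -4.6] open 0.0497 q [-0.1  -0.05  1.67 -0.    1.53 -0.27]
shift [-0.718 -0.24   0.417] turn [-0.005  0.499  0.001]
```

>>> jog_arm --rows '[[[-0.15,-0.06,0],[0,0.09,0]],[[-0.3,-0.12,0],[0,0.18,0]],[[-0.5,-0.18,0],[0,0.27,0]],[[-0.65,-0.23,0.05],[0,0.36,0]],[[-0.72,-0.25,0.1],[0,0.45,0]]]'

```text
t: 10.8
tool_pos: [0.5075, -0.1517, 0.1691]
orientation: [-1.633, -1.933, -0.607]
force: [1.0, 0.6, -5.1]
opening: 0.0501
gripper_force: 49.9
```

>>> jog_arm --rows '[[[0,0,0],[0,0.05,0]],[[0,0,0],[0,0.05,0]],[[0,0,0],[0,0.05,0]]]'

```text
t: 11.1
tool_pos: [0.5079, -0.148, 0.1686]
orientation: [-1.585, -1.88, -0.654]
force: [-0.6, 1.1, -3.6]
opening: 0.05
gripper_force: 49.9
```

```bash
python3 - <<'E'
from h import *
import cv2
p,R=vee1(.06); goal(p,R)
s=robot.read_state(); t=s["tool_pos"]; R=Ro.from_rotvec(s["orientation"])
m=np.zeros((480,800,3),np.uint8)
# block corners in tool frame: x,y same sense (tool x=block x, tool y=-? sym), underside at z=-.0084, wells at -.0684
for n,x0,y0,w,h,s_,X in (("top",340,140,100,120,4,0),("scene",220,120,100,120,4,400)):
    b=cv2.resize(imaging.read_camera(n)["frame"][y0:y0+h,x0:x0+w,::-1],None,fx=s_,fy=s_,interpolation=cv2.INTER_CUBIC)
    for hyp,col in ((0,(0,255,0)),(1,(0,0,255))):
        for x in(-.045,.045):
            for y in (-.025,.025):
                for z in (-.0084,-.0684):
                    P=t+R.apply([x,y,z-(.0) ]) if hyp==0 else t+R.apply([x,y,z+.032])+[0,0,.032]
                    k=(proj(n,P)-[x0,y0]+.5)*s_; cv2.circle(b,tuple(int(v) for v in k),4,col,1)
    m[:,X:X+400]=b
cv2.imwrite("pics/f1.png",m)
E
```

```text
t 11.1 pos [ 0.5079 -0.148   0.1686] F [-0.6  1.1 -3.6] open 0.05 q [-0.73  0.51  1.29  0.49  1.97 -0.86]
shift [-0.233 -0.     0.225] turn [-0.001 -0.001 -0.002]
```

View pics/f1.png

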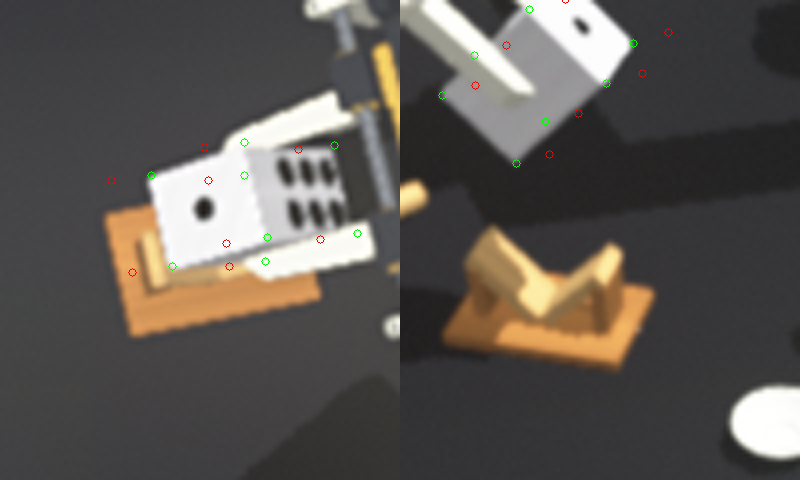

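The green model (offset along the tool axis) matches the held block. Its bottom corner is at (517,163) in the scene crop and it sits over the groove, wells to the right and bore to the left, both up. Lowering.

>>> jog_arm --rows '[[[-0.11,0,0.105],[0,0,0]],[[-0.21,0,0.205],[0,0,0]],[[-0.31,0,0.3],[0,0,0]],[[-0.38,0,0.37],[0,0,0]],[[-0.42,0,0.41],[0,0,0]]]'

```text
t: 11.7
tool_pos: [0.509, -0.1489, 0.0534]
orientation: [-1.583, -1.886, -0.655]
force: [-0.2, -0.7, -4.8]
opening: 0.05
gripper_force: 49.9
```

>>> jog_arm --rows '[[[0,0,0],[0,0,0]],[[0,0,0],[0,0,0]],[[0,0,0],[0,0,0]]]'

```text
t: 12.0
tool_pos: [0.5099, -0.1506, 0.0554]
orientation: [-1.585, -1.886, -0.657]
force: [-0.6, 0.2, -4.3]
opening: 0.0496
gripper_force: 49.9
```

```bash
python3 - <<'E'
from h import *
p,R=vee1(0); goal(p,R)
E
```

```text
t 12.0 pos [ 0.5099 -0.1506  0.0554] F [-0.6  0.2 -4.3] open 0.0496 q [-0.73  0.64  1.33  0.47  1.81 -0.95]
shift [-0.033 -0.009  0.048] turn [0.001 0.001 0.001]
```

>>> jog_arm --rows '[[[-0.01,-0.009,0.016],[0,0,0]],[[-0.017,-0.009,0.028],[0,0,0]],[[-0.023,-0.009,0.036],[0,0,0]],[[-0.023,-0.009,0.036],[0,0,0]],[[-0.023,-0.009,0.036],[0,0,0]]]'

```text
t: 12.5
tool_pos: [0.5068, -0.1484, 0.0455]
orientation: [-1.584, -1.883, -0.656]
force: [-0.8, 0.2, -4.9]
opening: 0.0497
gripper_force: 49.9
```

>>> jog_arm --rows '[[[-0.004,0,0.004],[0,0,0]],[[-0.008,0,0.008],[0,0,0]],[[-0.01,0,0.01],[0,0,0]],[[-0.01,0,0.01],[0,0,0]]]'

```text
t: 12.9
tool_pos: [0.5075, -0.1493, 0.0442]
orientation: [-1.584, -1.885, -0.657]
force: [-1.4, -4.5, 6.3]
opening: 0.0497
gripper_force: 49.9
```

>>> jog_arm --rows '[[[-0.003,0,0],[0,0,0]],[[-0.006,0,0],[0,0,0]],[[-0.006,0,0],[0,0,0]],[[-0.006,0,0],[0,0,0]]]'

```text
t: 13.3
tool_pos: [0.5076, -0.1495, 0.044]
orientation: [-1.583, -1.885, -0.658]
force: [-2.3, -0.3, 8.5]
opening: 0.0496
gripper_force: 49.9
```

Both slopes carry it evenly. Releasing and backing out along the tool axis.

>>> jog_arm --rows '[[[0,0,0],[0,0,0]],[[0,0,0],[0,0,0]],[[0,0,0],[0,0,0]],[[0,0,0],[0,0,0]],[[0,0,0],[0,0,0]]]' --hand -1

```text
t: 13.8
tool_pos: [0.5069, -0.1492, 0.0417]
orientation: [-1.584, -1.883, -0.656]
force: [-0.1, -0.3, 0.2]
opening: 0.0854
gripper_force: 0.0
```

>>> jog_arm --rows '[[[0,0,-0.1],[0,0,0]],[[0,0,-0.25],[0,0,0]],[[0,0,-0.45],[0,0,0]],[[0,0,-0.65],[0,0,0]],[[0,0,-0.8],[0,0,0]]]'

```text
t: 14.3
tool_pos: [0.5267, -0.2625, 0.1569]
orientation: [-1.585, -1.885, -0.656]
force: [1.0, 0.4, -0.5]
opening: 0.0933
gripper_force: 0.0
```

```bash
cat >> h.py <<'E'
def vee2(back=0,deep=.037):
    vy=np.array([-np.sin(VY),np.cos(VY),0]); z=np.array([0,0,1.])
    bx=(vy+z)/2**.5; bz=(z-vy)/2**.5
    return V+.030*bz+(.090-deep-.051+back)*bx, RF(VY,-np.pi/4)
E
python3 - <<'E'
from h import *
for b in (.2,.1): 
    p,R=vee2(b); print(p,R.apply([0,0,1])); goal(p,R)
goal([.5,-.15,.25],RF(VY))
import cv2
m=np.zeros((480,800,3),np.uint8)
for n,x0,y0,w,h,s_,X in (("top",350,150,80,96,5,0),("scene",220,140,80,96,5,400)):
    m[:,X:X+400]=cv2.resize(imaging.read_camera(n)["frame"][y0:y0+h,x0:x0+w,::-1],None,fx=s_,fy=s_,interpolation=cv2.INTER_CUBIC)
cv2.imwrite("pics/g1.png",m)
E
```

```text
[ 0.49338395 -0.06637224  0.18204877] [ 0.12102357 -0.69667302 -0.70710678]
t 14.3 pos [ 0.5267 -0.2625  0.1569] F [ 1.   0.4 -0.5] open 0.0933 q [-0.82  0.76  0.95  0.46  2.08 -0.91]
shift [0.793 0.004 0.613] turn [ 0.001 -0.999 -0.   ]
[ 0.5054863  -0.13603954  0.1113381 ] [ 0.12102357 -0.69667302 -0.70710678]
t 14.3 pos [ 0.5267 -0.2625  0.1569] F [ 1.   0.4 -0.5] open 0.0933 q [-0.82  0.76  0.95  0.46  2.08 -0.91]
shift [0.293 0.003 0.614] turn [ 0.001 -0.999 -0.   ]
t 14.3 pos [ 0.5267 -0.2625  0.1569] F [ 1.   0.4 -0.5] open 0.0933 q [-0.82  0.76  0.95  0.46  2.08 -0.91]
shift [ 0.737 -0.035  0.078] turn [ 0.001 -0.499  0.   ]
```

View pics/g1.png

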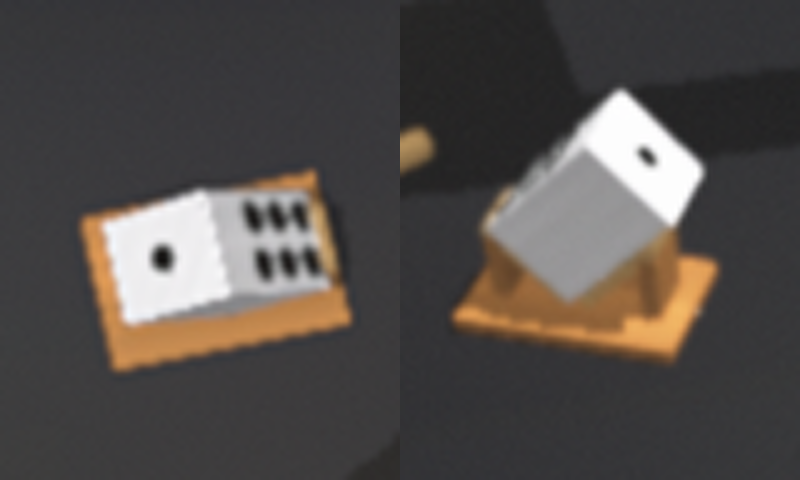

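The block rests squarely in the groove. In the left crop the bore face is at (165,257) and the wells at (285,240), both facing up. Now I'll swing over to the bore side.

>>> jog_arm --rows '[[[0.15,0,0],[0,-0.09,0]],[[0.3,0,0.02],[0,-0.18,0]],[[0.45,-0.02,0.04],[0,-0.27,0]],[[0.6,-0.03,0.06],[0,-0.36,0]],[[0.74,-0.035,0.08],[0,-0.45,0]]]'

```text
t: 14.9
tool_pos: [0.4992, -0.1467, 0.2488]
orientation: [-1.974, -2.347, -0.099]
force: [0.8, 0.9, 1.2]
opening: 0.0929
gripper_force: 0.0
```

>>> jog_arm --rows '[[[0.1,0,0],[0,-0.09,0]],[[0.2,0,0],[0,-0.18,0]],[[0.3,0,0.05],[0,-0.27,0]],[[0.38,0,0.1],[0,-0.36,0]],[[0.4,0,0.15],[0,-0.45,0]]]'

```text
t: 15.4
tool_pos: [0.4856, -0.064, 0.2271]
orientation: [1.685, 2.01, -0.524]
force: [-0.2, -0.5, -0.1]
opening: 0.093
gripper_force: 0.0
```

```bash
python3 - <<'E'
from h import *
p,R=vee2(.12); goal(p,R)
E
```

```text
t 15.4 pos [ 0.4856 -0.064   0.2271] F [-0.2 -0.5 -0.1] open 0.093 q [ 0.25 -0.2   1.87 -0.61  1.53  0.12]
shift [0.044 0.033 0.589] turn [ 0.004 -0.112  0.001]
```

>>> jog_arm --rows '[[[0.02,0.02,0.1],[0,-0.06,0]],[[0.04,0.033,0.2],[0,-0.112,0]],[[0.044,0.033,0.3],[0,-0.112,0]],[[0.044,0.033,0.3],[0,-0.112,0]],[[0.044,0.033,0.3],[0,-0.112,0]]]'

```text
t: 15.9
tool_pos: [0.4958, -0.0915, 0.1718]
orientation: [1.587, 1.889, -0.654]
force: [0.2, -0.4, 1.0]
opening: 0.093
gripper_force: 0.0
```

```bash
python3 - <<'E'
from h import *
p,R=vee2(0); goal(p,R)
E
```

```text
t 15.9 pos [ 0.4958 -0.0915  0.1718] F [ 0.2 -0.4  1. ] open 0.093 q [ 0.3  -0.07  1.94 -0.78  1.45  0.3 ]
shift [0.048 0.01  0.875] turn [-0.    -0.004  0.001]
```

>>> jog_arm --rows '[[[0.03,0.01,0.1],[0,0,0]],[[0.048,0.01,0.2],[0,0,0]],[[0.048,0.01,0.3],[0,0,0]],[[0.048,0.01,0.3],[0,0,0]],[[0.048,0.01,0.3],[0,0,0]]]'

```text
t: 16.4
tool_pos: [0.505, -0.1261, 0.1243]
orientation: [1.589, 1.886, -0.651]
force: [-1.0, 1.1, 0.5]
opening: 0.0931
gripper_force: 0.0
```

```bash
python3 - <<'E'
from h import *
p,R=vee2(0); goal(p,R)
E
```

```text
t 16.4 pos [ 0.505  -0.1261  0.1243] F [-1.   1.1  0.5] open 0.0931 q [ 0.23 -0.02  1.99 -0.81  1.33  0.33]
shift [ 0.008 -0.007  0.581] turn [ 0.    -0.004 -0.001]
```

>>> jog_arm --rows '[[[0.008,-0.005,0.15],[0,0,0]],[[0.008,-0.005,0.3],[0,0,0]],[[0.008,-0.005,0.42],[0,0,0]],[[0.008,-0.005,0.52],[0,0,0]],[[0.008,-0.005,0.575],[0,0,0]]]'

```text
t: 16.9
tool_pos: [0.5179, -0.2051, 0.0406]
orientation: [1.588, 1.887, -0.651]
force: [-0.4, -0.5, -0.6]
opening: 0.0926
gripper_force: 0.0
```

>>> jog_arm --rows '[[[0,0,0],[0,0,0]],[[0,0,0],[0,0,0]],[[0,0,0],[0,0,0]]]'

```text
t: 17.2
tool_pos: [0.5183, -0.2041, 0.0413]
orientation: [1.587, 1.887, -0.65]
force: [0.8, -1.2, 0.5]
opening: 0.0928
gripper_force: 0.0
```

```bash
python3 - <<'E'
from h import *
p,R=vee2(0); goal(p,R)
E
```

```text
t 17.2 pos [ 0.5183 -0.2041  0.0413] F [ 0.8 -1.2  0.5] open 0.0928 q [ 0.06  0.11  2.03 -0.9   1.1   0.36]
shift [-0.003 -0.005  0.008] turn [ 0.001 -0.004 -0.   ]
```

Within about a millimetre. Closing.

>>> jog_arm --rows '[[[0,0,0],[0,0,0]],[[0,0,0],[0,0,0]],[[0,0,0],[0,0,0]],[[0,0,0],[0,0,0]],[[0,0,0],[0,0,0]]]' --hand 1 --squeeze 55

```text
t: 17.7
tool_pos: [0.5173, -0.2047, 0.04]
orientation: [1.588, 1.888, -0.652]
force: [-0.6, 0.2, -0.0]
opening: 0.0578
gripper_force: 0.0
```

>>> jog_arm --rows '[[[0,0,0],[0,0,0]],[[0,0,0],[0,0,0]],[[0,0,0],[0,0,0]]]'

```text
t: 18.0
tool_pos: [0.5173, -0.2047, 0.0399]
orientation: [1.588, 1.888, -0.652]
force: [0.7, 0.3, 0.3]
opening: 0.0499
gripper_force: 55.0
```

```bash
python3 - <<'E'
from h import *
p,R=vee2(0); goal(p,R); s=robot.read_state()
# straight up 0.15 in tool axes; block pose in tool frame
print("up",Ro.from_rotvec(s["orientation"]).inv().apply([0,0,.15])/.2)
vy=np.array([-np.sin(VY),np.cos(VY),0]); z=np.array([0,0,1.]); bx=(vy+z)/2**.5; bz=(z-vy)/2**.5
T=Ro.from_rotvec(s["orientation"]).inv()
print("plain-end centre in tool",T.apply(V+.03*bz-s["tool_pos"]).round(4), "bx in tool",T.apply(bx).round(3))
E
```

```text
t 18.0 pos [ 0.5173 -0.2047  0.0399] F [0.7 0.3 0.3] open 0.0499 q [ 0.06  0.11  2.04 -0.9   1.1   0.36]
shift [-0.006  0.001  0.001] turn [ 0.    -0.004  0.   ]
up [-5.27184137e-01 -1.42697816e-05 -5.33457482e-01]
plain-end centre in tool [-0.0012  0.0001  0.0022] bx in tool [ 0.006  0.    -1.   ]
```

>>> jog_arm --rows '[[[-0.07,0,-0.07],[0,0,0]],[[-0.19,0,-0.19],[0,0,0]],[[-0.33,0,-0.33],[0,0,0]],[[-0.5,0,-0.5],[0,0,0]],[[-0.56,0,-0.56],[0,0,0]]]'

```text
t: 18.5
tool_pos: [0.5192, -0.2057, 0.203]
orientation: [1.588, 1.884, -0.647]
force: [1.5, 0.3, -4.0]
opening: 0.0498
gripper_force: 55.0
```

>>> jog_arm --rows '[[[0,0,0],[0,0.09,0]],[[0,0,0],[0,0.18,0]],[[0,0,0],[0,0.27,0]],[[0,0,0],[0,0.36,0]],[[0,0,0],[0,0.45,0]]]'

```text
t: 19.0
tool_pos: [0.5175, -0.2054, 0.1979]
orientation: [1.988, 2.364, -0.065]
force: [0.3, -0.4, -6.0]
opening: 0.0497
gripper_force: 55.0
```

```bash
python3 - <<'E'
from h import *
goal([.573,.204,.2],RF(-.065))
E
```

```text
t 19.0 pos [ 0.5175 -0.2054  0.1979] F [ 0.3 -0.4 -6. ] open 0.0497 q [-0.43 -0.03  1.63 -0.05  1.5  -0.6 ]
shift [ 1.964  0.625 -0.141] turn [0.006 0.042 0.151]
```

>>> jog_arm --rows '[[[0.2,0.06,0],[0,0.03,0]],[[0.4,0.12,0],[0,0.042,0.04]],[[0.6,0.19,0],[0,0.042,0.08]],[[0.8,0.25,0],[0,0.042,0.12]],[[1,0.32,0],[0.003,0.042,0.151]]]'

```text
t: 19.5
tool_pos: [0.545, 0.0029, 0.1812]
orientation: [2.294, 2.139, -0.006]
force: [0.3, -0.6, -4.5]
opening: 0.0498
gripper_force: 55.0
```

```bash
python3 - <<'E'
from h import *
goal([.575,.205,.12],RF(-.065))
E
```

```text
t 19.5 pos [0.545  0.0029 0.1812] F [ 0.3 -0.6 -4.5] open 0.0498 q [-0.08 -0.02  1.65 -0.01  1.51 -0.01]
shift [1.021 0.079 0.299] turn [ 0.001  0.004 -0.003]
```

>>> jog_arm --rows '[[[0.25,0.02,0],[0,0,0]],[[0.5,0.04,0],[0,0,0]],[[0.75,0.06,0],[0,0,0]],[[0.93,0.079,0],[0,0,0]],[[1.0,0.079,0.1],[0,0,0]]]'

```text
t: 20.0
tool_pos: [0.576, 0.2043, 0.1631]
orientation: [2.284, 2.145, 0.002]
force: [-0.5, -0.5, -4.8]
opening: 0.0494
gripper_force: 55.0
```

>>> jog_arm --rows '[[[0,0,0.1],[0,0,0]],[[0,0,0.2],[0,0,0]],[[0,0,0.2],[0,0,0]],[[0,0,0.2],[0,0,0]],[[0,0,0.2],[0,0,0]]]'

```text
t: 20.5
tool_pos: [0.5758, 0.1999, 0.1235]
orientation: [2.287, 2.142, -0.001]
force: [0.6, 0.4, -5.5]
opening: 0.0496
gripper_force: 55.0
```

```bash
python3 - <<'E'
from h import *
goal([.575,.205,.022],RF(-.065))
import cv2
b=cv2.resize(imaging.read_camera("scene")["frame"][150:310,310:470,::-1],None,fx=4,fy=4,interpolation=cv2.INTER_CUBIC)[:600]
cv2.imwrite("pics/h1.png",b)
E
```

```text
t 20.5 pos [0.5758 0.1999 0.1235] F [ 0.6  0.4 -5.5] open 0.0496 q [ 0.25  0.19  1.54 -0.01  1.41  0.32]
shift [ 0.028 -0.008  0.507] turn [ 0.003  0.004 -0.   ]
```

View pics/h1.png

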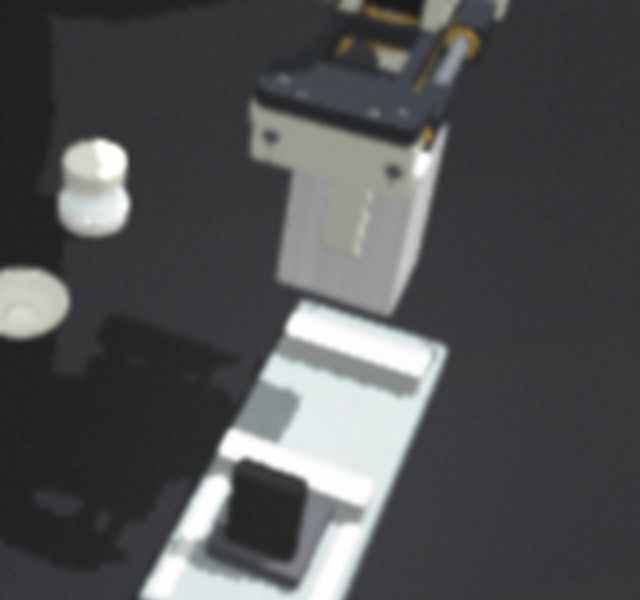

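The block is upright above the open seat, with the jaw still well back. Lowering.

>>> jog_arm --rows '[[[0.028,-0.008,0.1],[0.003,0.004,0]],[[0.028,-0.008,0.22],[0.003,0.004,0]],[[0.028,-0.008,0.32],[0.003,0.004,0]],[[0.028,-0.008,0.4],[0.003,0.004,0]],[[0.028,-0.008,0.45],[0.003,0.004,0]]]'

```text
t: 21.05
tool_pos: [0.5743, 0.2049, 0.032]
orientation: [-2.292, -2.148, 0.0]
force: [0.6, 0.2, -4.2]
opening: 0.0496
gripper_force: 55.0
```

>>> jog_arm --rows '[[[0,0,0],[0,0,0]],[[0,0,0],[0,0,0]],[[0,0,0],[0,0,0]]]'

```text
t: 21.35
tool_pos: [0.5755, 0.2054, 0.0342]
orientation: [2.292, 2.148, 0.003]
force: [-0.5, 0.0, -5.3]
opening: 0.0498
gripper_force: 55.0
```

```bash
python3 - <<'E'
from h import *
goal([.575,.205,.022],RF(-.065))
E
```

```text
t 21.35 pos [0.5755 0.2054 0.0342] F [-0.5  0.  -5.3] open 0.0498 q [0.26 0.28 1.61 0.   1.26 0.32]
shift [-0.002 -0.003  0.061] turn [ 0.001 -0.001  0.   ]
```

>>> jog_arm --rows '[[[0,0,0.02],[0,0,0]],[[0,0,0.035],[0,0,0]],[[0,0,0.045],[0,0,0]],[[0,0,0.045],[0,0,0]],[[0,0,0.045],[0,0,0]]]'

```text
t: 21.85
tool_pos: [0.5743, 0.2051, 0.0236]
orientation: [-2.292, -2.148, 0.0]
force: [0.4, -0.4, -4.7]
opening: 0.0499
gripper_force: 55.0
```

>>> jog_arm --rows '[[[0,0,0.005],[0,0,0]],[[0,0,0.01],[0,0,0]],[[0,0,0.015],[0,0,0]],[[0,0,0.015],[0,0,0]]]'

```text
t: 22.25
tool_pos: [0.5747, 0.2052, 0.0226]
orientation: [-2.292, -2.148, -0.001]
force: [-6.8, -2.5, 9.4]
opening: 0.05
gripper_force: 55.0
```

It touched down at the expected height. Releasing.

>>> jog_arm --rows '[[[0,0,-0.003],[0,0,0]],[[0,0,-0.003],[0,0,0]],[[0,0,-0.003],[0,0,0]]]'

```text
t: 22.55
tool_pos: [0.5747, 0.2052, 0.0226]
orientation: [-2.292, -2.148, -0.001]
force: [-4.8, -3.6, 8.1]
opening: 0.0497
gripper_force: 55.0
```

>>> jog_arm --rows '[[[0,0,0],[0,0,0]],[[0,0,0],[0,0,0]],[[0,0,0],[0,0,0]],[[0,0,0],[0,0,0]],[[0,0,0],[0,0,0]]]' --hand -0.8

```text
t: 23.05
tool_pos: [0.5744, 0.2052, 0.0212]
orientation: [-2.292, -2.148, -0.0]
force: [0.2, -0.3, 0.9]
opening: 0.0825
gripper_force: 0.0
```

>>> jog_arm --rows '[[[0,0,-0.15],[0,0,0]],[[0,0,-0.35],[0,0,0]],[[0,0,-0.55],[0,0,0]],[[0,0,-0.7],[0,0,0]],[[0,0,-0.7],[0,0,0]]]'

```text
t: 23.55
tool_pos: [0.5778, 0.206, 0.1678]
orientation: [2.289, 2.145, 0.014]
force: [0.4, -0.4, 1.0]
opening: 0.0832
gripper_force: 0.0
```

```bash
python3 - <<'E'
from h import *
goal([.693,.195,.12],RF(-.065))
E
```

```text
t 23.55 pos [0.5778 0.206  0.1678] F [ 0.4 -0.4  1. ] open 0.0832 q [0.26 0.16 1.48 0.   1.48 0.32]
shift [-0.019  0.576  0.244] turn [ 0.006 -0.002  0.   ]
```

>>> jog_arm --rows '[[[0,0.2,0],[0,0,0]],[[-0.012,0.4,0],[0,0,0]],[[-0.012,0.593,0],[0,0,0]],[[-0.012,0.593,0.1],[0,0,0]],[[-0.012,0.593,0.2],[0,0,0]]]' --hand 0 --squeeze 40

```text
t: 24.05
tool_pos: [0.6937, 0.1946, 0.1192]
orientation: [-2.293, -2.147, 0.0]
force: [0.1, 0.6, -0.7]
opening: 0.0491
gripper_force: 0.0
```

>>> jog_arm --rows '[[[0,0,0],[0,0,0]],[[0,0,0],[0,0,0]],[[0,0,0],[0,0,0]]]'

```text
t: 24.35
tool_pos: [0.6931, 0.1953, 0.1228]
orientation: [2.292, 2.148, 0.003]
force: [-0.1, -0.7, 0.3]
opening: 0.0464
gripper_force: 0.0
```

```bash
python3 - <<'E'
from h import *
goal([.693,.195,.02],RF(-.065))
E
```

```text
t 24.35 pos [0.6931 0.1953 0.1228] F [-0.1 -0.7  0.3] open 0.0464 q [0.2  0.49 1.18 0.   1.48 0.27]
shift [-0.002 -0.001  0.514] turn [ 0.001 -0.001  0.   ]
```

>>> jog_arm --rows '[[[0,0,0.12],[0,0,0]],[[0,0,0.25],[0,0,0]],[[0,0,0.37],[0,0,0]],[[0,0,0.46],[0,0,0]],[[0,0,0.51],[0,0,0]]]'

```text
t: 24.85
tool_pos: [0.6921, 0.1951, 0.0184]
orientation: [-2.292, -2.148, 0.001]
force: [0.3, 0.2, 0.3]
opening: 0.0464
gripper_force: 0.0
```

>>> jog_arm --rows '[[[0,0,0],[0,0,0]],[[0,0,0],[0,0,0]],[[0,0,0],[0,0,0]],[[0,0,0],[0,0,0]],[[0,0,0],[0,0,0]]]' --hand 1

```text
t: 25.35
tool_pos: [0.6933, 0.1952, 0.0206]
orientation: [2.292, 2.148, 0.003]
force: [-0.5, 0.4, 2.6]
opening: 0.0138
gripper_force: 40.0
```

```bash
python3 - <<'E'
from h import *
import cv2
goal([.657,.195,.02],RF(-.065)); print(robot.read_state()["gripper_force"])
E
```

```text
t 25.35 pos [0.6933 0.1952 0.0206] F [-0.5  0.4  2.6] open 0.0138 q [0.2  0.57 1.26 0.   1.31 0.27]
shift [-0.013 -0.181  0.003] turn [ 0.001 -0.001  0.   ]
40.002177357673645
```

>>> jog_arm --rows '[[[0,-0.04,0],[0,0,0]],[[0,-0.08,0],[0,0,0]],[[0,-0.11,0],[0,0,0]],[[0,-0.13,0],[0,0,0]],[[0,-0.14,0],[0,0,0]]]'

```text
t: 25.85
tool_pos: [0.6658, 0.1971, 0.0205]
orientation: [2.291, 2.147, 0.005]
force: [5.2, 0.2, 1.0]
opening: 0.0137
gripper_force: 40.0
```

>>> jog_arm --rows '[[[0,-0.005,0],[0,0,0]],[[0,-0.01,0],[0,0,0]],[[0,-0.015,0],[0,0,0]],[[0,-0.02,0],[0,0,0]],[[0,-0.02,0],[0,0,0]]]'

```text
t: 26.35
tool_pos: [0.662, 0.1973, 0.0205]
orientation: [2.292, 2.147, 0.004]
force: [4.7, 1.0, 3.3]
opening: 0.0137
gripper_force: 40.0
```

>>> jog_arm --rows '[[[0,-0.005,0],[0,0,0]],[[0,-0.01,0],[0,0,0]],[[0,-0.01,0],[0,0,0]],[[0,-0.01,0],[0,0,0]]]'

```text
t: 26.75
tool_pos: [0.6599, 0.1975, 0.0205]
orientation: [2.292, 2.147, 0.004]
force: [5.3, -0.7, 5.4]
opening: 0.0136
gripper_force: 40.0
```

>>> jog_arm --rows '[[[0,-0.005,0],[0,0,0]],[[0,-0.01,0],[0,0,0]],[[0,-0.01,0],[0,0,0]],[[0,-0.01,0],[0,0,0]]]'

```text
t: 27.15
tool_pos: [0.6582, 0.1976, 0.0206]
orientation: [2.291, 2.147, 0.004]
force: [6.5, 0.8, 5.6]
opening: 0.0139
gripper_force: 40.0
```

>>> jog_arm --rows '[[[0,-0.005,0],[0,0,0]],[[0,-0.005,0],[0,0,0]],[[0,-0.005,0],[0,0,0]]]'

```text
t: 27.45
tool_pos: [0.6574, 0.1977, 0.0205]
orientation: [2.291, 2.147, 0.005]
force: [8.2, 0.8, 4.2]
opening: 0.014
gripper_force: 40.0
```

>>> jog_arm --rows '[[[0,-0.005,0],[0,0,0]],[[0,-0.005,0],[0,0,0]],[[0,-0.005,0],[0,0,0]]]'

```text
t: 27.75
tool_pos: [0.6575, 0.1977, 0.0206]
orientation: [2.291, 2.146, 0.008]
force: [14.0, 1.6, 0.3]
opening: 0.0134
gripper_force: 40.0
```

>>> jog_arm --rows '[[[0,-0.005,0],[0,0,0]],[[0,-0.005,0],[0,0,0]],[[0,-0.005,0],[0,0,0]]]'

```text
t: 28.05
tool_pos: [0.6576, 0.1977, 0.0206]
orientation: [2.29, 2.145, 0.01]
force: [19.6, 1.6, -3.0]
opening: 0.0138
gripper_force: 40.0
```

The jaw has stalled at 20 N, so the block is snug. Releasing and retreating.

>>> jog_arm --rows '[[[0,0,0],[0,0,0]],[[0,0,0],[0,0,0]],[[0,0,0],[0,0,0]],[[0,0,0],[0,0,0]]]' --hand 0.1

```text
t: 28.45
tool_pos: [0.6525, 0.1974, 0.0183]
orientation: [-2.291, -2.147, 0.003]
force: [-0.5, 0.7, 0.1]
opening: 0.04
gripper_force: 0.0
```

>>> jog_arm --rows '[[[0,0,-0.15],[0,0,0]],[[0,0,-0.35],[0,0,0]],[[0,0,-0.55],[0,0,0]],[[0,0,-0.75],[0,0,0]],[[0,0,-0.9],[0,0,0]]]'

```text
t: 28.95
tool_pos: [0.6539, 0.1977, 0.2023]
orientation: [2.292, 2.148, 0.003]
force: [1.4, -0.6, 1.9]
opening: 0.0419
gripper_force: 0.0
```

>>> jog_arm --rows '[[[-0.25,0,0],[0,0,0]],[[-0.5,0,0],[0,0,0]],[[-0.75,0,0],[0,0,0]],[[-1,0,0],[0,0,0]]]'

```text
t: 29.35
tool_pos: [0.6398, -0.0035, 0.1989]
orientation: [-2.291, -2.149, 0.001]
force: [0.9, -0.6, 0.2]
opening: 0.0419
gripper_force: 0.0
```

>>> jog_arm --rows '[[[-0.25,0,0],[0,0,0]],[[-0.5,0,0],[0,0,0]],[[-0.75,0,0],[0,0,0]],[[-1,0,0],[0,0,0]],[[-1,0,0],[0,0,0]]]'

```text
t: 29.85
tool_pos: [0.6259, -0.208, 0.1983]
orientation: [-2.299, -2.141, 0.004]
force: [-0.2, 0.0, 0.0]
opening: 0.0421
gripper_force: 0.0
```

```bash
python3 - <<'E'
from h import *
import cv2
m=np.zeros((600,800,3),np.uint8)
def cr(n,x0,y0,w,h,s):
    b=cv2.resize(imaging.read_camera(n)["frame"][y0:y0+h,x0:x0+w,::-1],None,fx=s,fy=s,interpolation=cv2.INTER_CUBIC)
    # predicted block top corners, and bed points, for a centred upright block
    P=[.5718,.2038,-.065]
    for x in(-.025,.025):
        for y in(-.03,.03):
            k=(proj(n,world(P,(x,y,.11)))-[x0,y0]+.5)*s; cv2.circle(b,tuple(int(v) for v in k),3,(0,200,0),1)
    return b
a=cr("top",212,115,60,108,5); m[:540,:300]=a
b=cr("scene",335,195,95,118,5); m[:590,310:785]=b
cv2.imwrite("pics/z1.png",m)
E
```

```text
(no output)
```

View pics/z1.png

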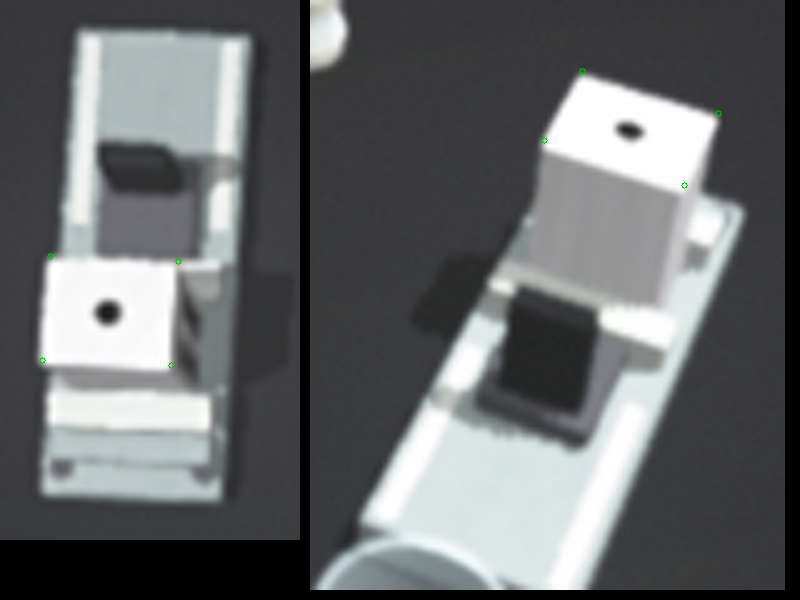

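The block stands bore-up at (630,130) in the scene crop. Its top corners are within about a pixel of the centred model, and both jaws are against it. Handing in.

```bash
python3 -c "
from plant import robot
print(robot.close_job())"
```

```text
the job is handed in; nothing more can be done
None
```

The job is done and handed in at about 30 s: the block was laid and released in the V rest, then stood bore-up midway along the jaws and clamped snug, with the jar, dish, spanner and brush not touched.

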